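# Walk the oscilloscope back onto its rail buffers

## Robot

A 6-joint arm with a two-finger parallel gripper is mounted at the origin on the work surface. World frame = base frame: x ahead of the robot, y to its left, z up, the work surface at z = 0. Lengths are in m, angles in rad, forces in N, time in s.
With the tool pointing down it reaches from about 0.15 to 0.775 m from the base axis. Payload 6.1 kg.
Tool frame: the origin (TCP) lies on the mounting face of the last link; the fingertips stand 173 mm ahead of it and the grasp point (between the pads) lies 155 mm ahead of it; z points along the fingers, y is the line along which they close (so a half turn about z gives the same grasp; the last joint's range is limited). The gripper opens to 85 mm and grips with 20 to 120 N. Pads are 22 mm wide; open, the fingers measure 114 mm over their backs; the gripper's body (76 mm by 85 mm) begins 54 mm behind the grasp point. The pads swing forward as they close: fully open they stand 13 mm farther back than shut.
Start: joints at [-1.219, 0.126, -0.04, 1.405, 0, 1.571], TCP at [0.181, -0.493, 0.405] pointing down, gripper open.
Joint ranges: [-2.72, 2.72], [-0.95, 1.95], [-1.27, 1.35], [-1.78, 2.02], [-1.46, 1.47], [-3.14, 3.14]. Speed limits (rad/s): [2.39, 2.39, 3.01, 3.14, 3.14, 3.14].

## Interface

Orientations are given as a unit quaternion [x, y, z, w].
In Python, from plant import state, viewer, robot, search_frame, outline_of, tip_of gives the robot as it stands.
- The arm moves only by the tool move_arm, never from a script. Its argument "commands" is a list of rows, each a list of 7 numbers: the shift along the tool's x, y, z in mm, then the turn, a rotation vector about the tool's x, y, z in degrees, then the opening, from 0 (shut) to 1 (fully open). A call has 1 to 10 rows; each row shifts and turns the commanded pose from where the row before left it, along the tool's axes as they then stand; what a row does not reach is not made up. A row lasts 1/12 s, in which the tool goes at most 41.7 mm and 7.16 degrees, less where a joint would pass 70% of its speed; a pose out of reach is approached as far as the arm can. A call with a gripper value outside its range is refused whole. The fingers move at their own pace and stop on an object; "force" is the grip in N (left out, the last holds). Time passes only in rows, so rows that do not move let the fingers close. It gives the time, the measured TCP pose, the force, the opening and the grip force at its end, in the units of the state.
- state(): the state, without advancing time (a new reading comes with each control period).
- viewer.read_camera(name): name is "scene" or "top" or "wrist"; returns a dict with "pixels" (384x512x3 uint8, blue, green, red), "K" (3x3 intrinsics, pixels), "k1" (the pictures are not rectified: a ray, as slopes to the right and down, at radius r is drawn at 1 + k1 r^2 times it, then the intrinsics apply), "R" (3x3) and "t" (3): a world point X has camera coordinates R X + t. Camera axes: x right, y down, z forward; pixel columns grow to the right and rows downward; lengths in m; the calibration is good to about 2 mm. A picture is of the moment at which its call begins. There is no depth.
- robot.sign_off(): hands the job in; it is judged then, once.
Trained networks look in a picture, given as the dict that the camera call returned (one of the last four; its "shot" number tells which), for a name from the list of things; names that differ only in an ending like _2 or _b are one class to them, and where a whole thing is asked for, a point or a joint stands for the part that bears it (a point fixed in the world has none). Each returns a list of dicts, best first, with "p" (0 to 1); they miss things now and then, are a little off and sometimes report something else, mostly with a low value. They report only what shows in the picture. A call takes as long as a camera call.
- search_frame(picture, target): "pixel" ([row, column] in pixels, amid what is visible of it).
- outline_of(picture, target): "mask" (384x512 bool, what is visible of it) and "pixel" ([row, column] in pixels, amid what is visible of it).
- tip_of(picture, target): "pixel" ([row, column] in pixels: a listed point, or the origin of a listed thing).
The state is a dict: "clock": time; "qpos": joint angles; "joint_velocities": joint speeds; "effort": joint torques, N m; "tool_pos": TCP position; "orientation": TCP orientation; "contact_force": force on the tool from outside, world axes, zero at the start; "torque": the same for the moment, N m; "grip_width": finger opening in m; "grasp_force": force on a finger pad.
Only numpy, scipy, OpenCV 4.12 (cv2) and the standard library are available. Lean on these libraries where they do the work, as an engineer would, in place of code of your own. Each camera call takes 0.05 s, during which the arm holds its last target. There are 200 camera calls.

## Task

The oscilloscope is in the way of the next board repair: walk it straight back between the power supply and the drawer unit by pushing low on its two front corner boots in turn, a little at a time so that it stays roughly square, until its back rests square against both rubber buffers on the socket rail. You have to find the buffers by feel: snug it up to them gently without ramming them, never press on its front panel, knobs or connectors, and leave everything else on the bench where it is.

Things in the scene. Friction and masses are not known exactly. Their poses are not given: they have to be found in the camera images.
- scope: Light grey oscilloscope, 306 mm wide (y), 150 high, 1.5 to 2.2 kg, loose on four rubber feet. Origin under its middle at bench level; x to its back (flat upright face at x +70 mm), y to the left as the robot sees it. Slides at some 3 to 12 N pushed at one front corner, pivoting near the other one, which hardly moves. Pushed above half its height it may tip. Square: its x parallel to the rail's x.
- boot_left (a point): Middle of the front face of the black rubber boot on the scope's lower front LEFT corner, where that corner is pushed: 92 mm before the scope's origin, y +137 mm. The face is upright, 36 mm wide, from 10 to 60 mm above the bench. Above it the scope's front leans back 14 degrees: 36 mm behind the boot face at 60 mm height, 57 mm at the top. Axes as the scope's.
- boot_right (a point): The same for the boot on the scope's lower front RIGHT corner (y -137 mm in the scope's frame).
- scope_back (a point): Middle of the scope's back face, 45 mm above the bench, at the height of the buffers. Axes as the scope's.
- scope_front: The scope's front panel between the boots (y -117 to +117 mm of the scope): screen, four knobs 12 mm proud, and three BNC connectors 31 mm above the bench that end 6 mm behind the plane of the boot faces. Not to be pressed. Origin and axes as the scope's.
- rail: Aluminium socket rail across the bench, fixed, 60 mm deep (x), 760 long (y), 70 high. Origin under its middle at bench level, x away from the robot, front face at x -30 mm. Two 28 mm rubber buffers on the front face at y +100 and -100 mm, 45 mm up, stand out equally, by 22 to 54 mm: not measured. Each springs in by 4 N per mm, 4 mm at most; friction holds the scope against them once let go.
- psu: Bench power supply, black, upright, 150 mm deep (x), 86 mm wide (y), 152 mm high, 2.6 kg, loose, on one side of the scope's place in front of the rail. Origin under its middle. Bystander.
- drawers: Blue small-parts drawer unit, 150 mm deep (x), 100 mm wide (y), 150 mm high, 1.8 kg, loose, on the other side of the scope's place. Origin under its middle. Bystander.
- spool: Spool of wire standing on end, 68 mm across, 48 mm high. Origin under its middle. Bystander.
- meter: Yellow hand multimeter lying on its back, 185 mm (x) by 88 mm (y), 52 mm high. Origin under its middle. Bystander.

How it is judged:
On the way, in this order (a step that is already met when the one before it is completed fails the run):
1. the scope has been walked back until its rear is less than 95 mm from the rail's front face, within 15 degrees of square (x of scope_back in the frame of rail above -0.125 m and angle between the x axis of scope and the x axis of rail, either way round below 0.26 rad), for 0.1 s.
2. its back has come up against the buffers and bears on them (contact force between scope and rail above 1 N), for 0.1 s.
At the end, for the whole second after the job is handed in: The scope stands flat and at rest with its back bearing on the rail's buffers (more than 0.5 N), square to the rail within 0.015 rad (3 mm over the 200 mm between the buffers), its middle within 30 mm of the rail's middle (contact force between scope and rail above 0.5 N and angle between the x axis of scope and the x axis of rail, either way round below 0.015 rad and y of scope_back in the frame of rail between -0.03 and 0.03 m and angle between scope's own z axis and vertical below 0.03 rad and linear speed of scope below 0.005 m/s); the robot touches nothing.
It fails at once if the buffers are rammed: the scope bears on them with more than 16 N (contact force between scope and rail above 16 N).
It fails at once if the scope is twisted more than 15 degrees out of square with the rail (angle between the x axis of scope and the x axis of rail, either way round above 0.262 rad).
It fails at once if the front panel, a knob or a connector is pressed with more than 2 N (contact force between any of the fingers, the arm and scope_front above 2 N).
It fails at once if the scope is tipped by more than 6 degrees (angle between scope's own z axis and vertical above 0.105 rad).
It fails at once if a bystander is shifted by more than 8 mm (distance of any of psu, drawers, spool, meter from where it was at the start of the episode above 0.008 m).
It also fails if it takes over 61 s, if anything falls off the work surface, if the arm or the gripper's body presses on something with over 40 N, if the wrist force passes 120 N, or if a joint passes its speed limit or range.

## Working session

There is one attempt and no reset: what is moved stays moved. The work goes in short steps, Python scripts to look and compute and a tool call to move; the robot and the scene stay as the last step left them, time stands still between calls to the robot, and variables do not carry over. Pictures are saved under pics/ and viewed, at most 10 in all, crops included, and the job is handed in when it is done.

Besides the shell and the picture viewer there is one more tool, called as name(argument=value, ...) on one line, values as JSON. move_arm: Moves the arm, as the interface text tells. Its arguments: {"type":"object","properties":{"commands":{"type":"array","items":{"type":"array","items":{"type":"number"}}},"force":{"type":"number"}},"required":["commands"]}

```bash
mkdir -p pics; ls; cat > h.py <<'E'
import numpy as np, cv2
from plant import state, viewer, robot, search_frame, outline_of, tip_of
def ray(pic,px):
    K=np.array(pic["K"]);k=pic["k1"]
    d=np.array([(px[1]-K[0,2])/K[0,0],(px[0]-K[1,2])/K[1,1]]);u=d.copy()
    for _ in range(30): u=d/(1+k*(u@u))
    R=np.array(pic["R"]);t=np.array(pic["t"])
    return -R.T@t, R.T@np.array([u[0],u[1],1])
def at_z(pic,px,z):
    o,d=ray(pic,px); return o+d*(z-o[2])/d[2]
def proj(pic,X):
    c=np.array(pic["R"])@np.array(X)+np.array(pic["t"]);u=c[:2]/c[2];u=u*(1+pic["k1"]*(u@u));K=np.array(pic["K"])
    return K[1,1]*u[1]+K[1,2],K[0,0]*u[0]+K[0,2]
E
python3 - <<'E'
from h import *
ims=[]
for c in("scene","top"):
    p=viewer.read_camera(c);cv2.imwrite(f"pics/{c}0.png",p["pixels"])
    R=np.array(p["R"]);print(c,"cam",(-R.T@p["t"]).round(3),R[2].round(2))
    for n,z in(("scope",0),("boot_left",.035),("boot_right",.035),("scope_back",.045),("rail",0),("psu",0),("drawers",0),("spool",0),("meter",0)):
        for r in tip_of(p,n)[:1]: print(n,round(r["p"],2),np.round(r["pixel"],1),at_z(p,r["pixel"],z).round(4))
s=state();print(s)
E
```

```text
pics
scene cam [0.282 0.243 1.302] [ 0.26 -0.2  -0.94]
scope 0.74 [216.  270.1] [ 0.5644 -0.0243  0.    ]
boot_left 0.95 [261.9 237.4] [0.5039 0.1347 0.035 ]
boot_right 0.71 [313.9 176.2] [0.4847 0.3502 0.035 ]
rail 0.94 [159.4 228.6] [ 0.7833 -0.0294  0.    ]
psu 0.79 [147.7 323.9] [ 0.6427 -0.2907  0.    ]
drawers 0.88 [236.4 171.4] [0.6826 0.2434 0.    ]
spool 0.56 [180.4 379.9] [ 0.4577 -0.3615  0.    ]
meter 0.97 [311.7 175.9] [0.4958 0.3505 0.    ]
top cam [ 0.521 -0.003  1.373] [ 0.08  0.   -1.  ]
scope 0.6 [212.7 259.8] [ 0.5619 -0.0105  0.    ]
boot_left 0.62 [234.8 212.2] [0.4948 0.1248 0.035 ]
boot_right 0.72 [232.5 138.3] [0.4971 0.3364 0.035 ]
rail 0.73 [139.7 269.5] [ 0.7806 -0.0351  0.    ]
psu 0.75 [187.4 353.7] [ 0.6426 -0.2872  0.    ]
drawers 0.57 [170.3 174.5] [0.6826 0.2456 0.    ]
spool 0.75 [252.3 379.6] [ 0.4536 -0.3633  0.    ]
meter 0.69 [234.8 141.5] [0.49   0.3356 0.    ]
{'clock': 1.0, 'qpos': array([-1.21900720e+00,  1.25771224e-01, -3.95957764e-02,  1.40537516e+00,
        5.98719090e-05,  1.57079360e+00]), 'joint_velocities': array([ 0.00065175, -0.00121405,  0.00085732,  0.00143421,  0.00117241,
        0.00125252]), 'effort': array([ 3.31311803e-04, -4.35715199e+01,  3.53094149e+01,  1.24785376e-03,
       -1.21684429e-04, -6.11566691e-06]), 'tool_pos': array([ 0.18090509, -0.49283118,  0.40471157]), 'orientation': array([9.84570154e-01, 1.74990312e-01, 3.42133968e-05, 2.14275216e-05]), 'contact_force': array([ 0.20883364,  1.09298499, -0.54401532]), 'torque': array([-0.03514817, -0.02483885,  0.02860448]), 'grasp_force': 0.0, 'grip_width': 0.08599030725676193}
```

View pics/top0.png

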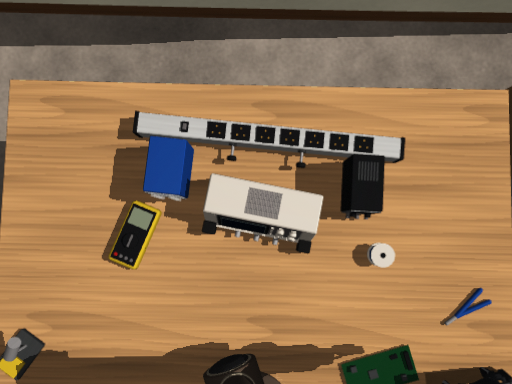

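View pics/scene0.png

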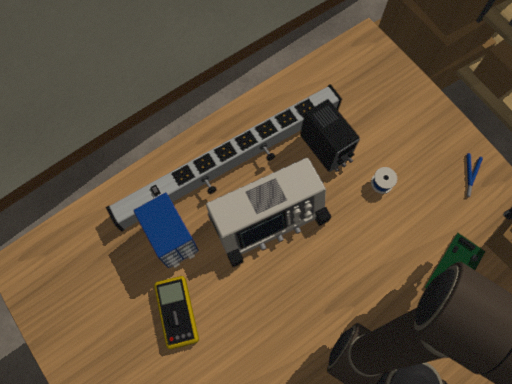

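```bash
cat >> h.py <<'E'
from scipy.optimize import minimize
def box(x0,x1,y0,y1,z0,z1): return np.array([[x,y,z] for x in(x0,x1) for y in(y0,y1) for z in(z0,z1)])
RAIL=[box(-.03,.03,-.38,.38,0,.07)]
_b=[[x,y,z] for y in(-.153,.153) for x,z in((.07,.01),(.07,.15),(-.035,.15),(-.056,.06),(-.056,.01))]
SCOPE=[np.array(_b),box(-.092,-.05,.119,.155,.01,.06),box(-.092,-.05,-.155,-.119,.01,.06)]
def place(P,q):
    c,s=np.cos(q[2]),np.sin(q[2]); return P@np.array([[c,s,0],[-s,c,0],[0,0,1]])+[q[0],q[1],0]
def render(pic,parts,q):
    m=np.zeros((384*4,512*4),np.uint8)
    for P in parts:
        u=np.array([proj(pic,X)[::-1] for X in place(P,q)])
        cv2.fillConvexPoly(m,cv2.convexHull(np.round(u*4+1.5).astype(np.int32)),255)
    return cv2.resize(m,(512,384),interpolation=cv2.INTER_AREA)/255.
def fit(pics,name,parts,q0):
    ms=[(p,outline_of(p,name)) for p in pics]; ms=[(p,m[0]["mask"].astype(float)) for p,m in ms if m]
    f=lambda q:sum(np.abs(render(p,parts,q)-m).sum()/m.sum() for p,m in ms)
    r=minimize(f,q0,method="Nelder-Mead",options=dict(initial_simplex=np.array(q0)+np.vstack([np.zeros(3),np.diag([.02,.02,.08])]),xatol=1e-4,fatol=1e-4))
    return r.x,r.fun/max(1,len(ms)),len(ms)
def rel(q,r):
    c,s=np.cos(r[2]),np.sin(r[2]);d=np.array(q[:2])-r[:2]
    return np.array([c*d[0]+s*d[1],-s*d[0]+c*d[1],q[2]-r[2]])
E
python3 - <<'E'
from h import *
T=viewer.read_camera("top");S=viewer.read_camera("scene")
for ps in([T],[S],[T,S]):
    r=fit(ps,"rail",RAIL,[.78,-.03,-.1]);q=fit(ps,"scope",SCOPE,[.57,-.01,-.12])
    print("rail",r[0].round(4),round(r[1],3),r[2],"scope",q[0].round(4),round(q[1],3),"rel",rel(q[0],r[0]).round(4))
rq,sq=r[0],q[0]
np.save("rail.npy",rq)
for n in("boot_left","boot_right","psu","drawers"):
    for p in (T,S):
        o=outline_of(p,n)
        if o: print(n,o[0]["p"],o[0]["pixel"],o[0]["mask"].sum())
v=T["pixels"].copy()
for parts,qq in((RAIL,rq),(SCOPE,sq)):
    for P in parts:
        u=np.array([proj(T,X)[::-1] for X in place(P,qq)]);cv2.polylines(v,[cv2.convexHull(u.astype(np.float32)).astype(int)],True,(0,0,255),1)
cv2.imwrite("pics/ov.png",cv2.resize(v[100:270,120:420],None,fx=2.6,fy=2.6))
print([place(np.array([[-.092,s*.137,.035]]),sq).round(4) for s in(1,-1)])
E
```

```text
rail [ 0.783  -0.0279 -0.0799] 0.105 1 scope [ 0.5648 -0.0139 -0.1706] 0.083 rel [-0.2186 -0.0034 -0.0907]
rail [ 0.783  -0.0317 -0.0771] 0.234 1 scope [ 0.5623 -0.0128 -0.1811] 0.077 rel [-0.2215  0.0019 -0.104 ]
rail [ 0.7826 -0.0272 -0.0798] 0.172 2 scope [ 0.5642 -0.0151 -0.1753] 0.084 rel [-0.2188 -0.0053 -0.0955]
boot_left 0.58 [211.5, 264.6] 6204
boot_left 0.72 [210.7, 266.8] 7150
boot_right 0.55 [207.8, 260.0] 6191
boot_right 0.71 [212.0, 268.3] 7151
psu 0.94 [182.5, 359.5] 2593
psu 0.82 [136.1, 326.4] 2725
drawers 0.93 [166.6, 168.1] 2716
drawers 0.77 [230.3, 164.2] 2672
[array([[0.4975, 0.1359, 0.035 ]]), array([[ 0.4497, -0.1339,  0.035 ]])]
```

View pics/ov.png

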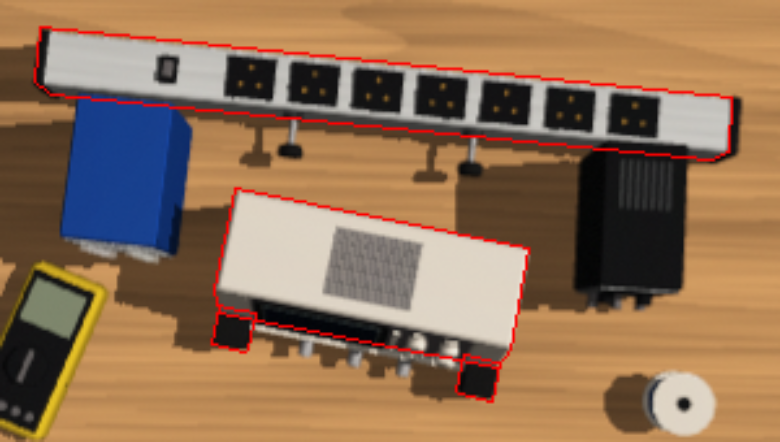

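move_arm(commands=[[0,0,0,0,0,6.2,0],[0,0,0,0,0,6.2,0],[0,0,0,0,0,6.2,0],[0,0,0,0,0,6.1,0],[0,0,0,0,5,0,0],[0,0,0,0,5,0,0],[0,0,0,0,5,0,0]], force=60)

```text
clock: 2.48
tool_pos: [0.1811, -0.4929, 0.4048]
orientation: [0.99, -0.039, 0.132, 0.005]
contact_force: [0.1, -0.2, 0.7]
grip_width: 0.0006
grasp_force: 0.0
```

```bash
cat >> h.py <<'E'
from scipy.spatial.transform import Rotation as Ro
FR=np.array([.011,0,.171])   # leading lower edge of the shut fingers
def tip(s=None):
    s=s or state();R=Ro.from_quat(s["orientation"]);return s["tool_pos"]+R.apply(FR)
def railf(p,r=None):
    r=np.load("rail.npy") if r is None else r
    c,s=np.cos(r[2]),np.sin(r[2]);d=np.array(p)-[r[0],r[1],0];return np.array([c*d[0]+s*d[1],-s*d[0]+c*d[1],d[2]])
def worldf(p):
    r=np.load("rail.npy");c,s=np.cos(r[2]),np.sin(r[2]);return np.array([r[0]+c*p[0]-s*p[1],r[1]+s*p[0]+c*p[1],p[2]])
def shift(target):  # world target for leading edge -> tool axes mm
    s=state();return (Ro.from_quat(s["orientation"]).inv().apply(target-tip(s))*1e3).round(1)
def ob(sq): return [railf(place(np.array([[-.092,k*.137,.025]]),sq)[0]) for k in(1,-1)]
def rep():
    s=state();f=s["contact_force"];print("t",round(s["clock"],2),"tip in rail mm",(railf(tip(s))*1e3).round(1),"F",np.round(f,1),"yaw/tilt",Ro.from_quat(s["orientation"]).as_matrix()[:,0].round(3))
E
python3 - <<'E'
from h import *
rep()
T=viewer.read_camera("top")
sq=np.array([.5642,-.0151,-.1753]);L,R=ob(sq);print("boots rail mm",(L*1e3).round(1),(R*1e3).round(1))
for row,col in((158,231.5),(165,301)): print("buffer",(railf(at_z(T,(row,col),.045))*1e3).round(1))
a=worldf(R+[-.03,-.002,0]);print("above",shift(a+[0,0,.16]));print("down160 in tool",Ro.from_quat(state()["orientation"]).inv().apply([0,0,-160]).round(1))
print("10 mm along rail x in tool",Ro.from_quat(state()["orientation"]).inv().apply(worldf(np.array([.01,0,0]))-worldf(np.zeros(3))).round(5)*1e3)
E
```

```text
t 2.48 tip in rail mm [-506.9 -512.2  242.7] F [ 0.1 -0.2  0.7] yaw/tilt [ 0.962 -0.076  0.263]
boots rail mm [-297.2  139.8   25. ] [-323.4 -133.    25. ]
buffer [-74.1  96.1  45. ]
buffer [ -74.2 -105.2   45. ]
above [ 132.5 -377.4   96.5]
down160 in tool [-42.7  -0.2 154.2]
10 mm along rail x in tool [9.64 0.   2.67]
```

move_arm(commands=[[11,-31.5,8,0,0,0,0],[11,-31.5,8,0,0,0,0],[11,-31.5,8,0,0,0,0],[11,-31.5,8,0,0,0,0],[11,-31.5,8,0,0,0,0],[11,-31.5,8,0,0,0,0],[11,-31.5,8,0,0,0,0],[11,-31.5,8,0,0,0,0],[11,-31.5,8,0,0,0,0],[11,-31.5,8,0,0,0,0]])

```text
clock: 3.37
tool_pos: [0.3325, -0.1874, 0.3559]
orientation: [0.991, -0.04, 0.13, 0.006]
contact_force: [0.8, -0.1, 0.4]
grip_width: -0.0002
grasp_force: 0.0
```

move_arm(commands=[[11,-31.5,8,0,0,0,0],[11,-31.5,8,0,0,0,0],[0,0,0,0,0,0,0],[0,0,0,0,0,0,0]])

```text
clock: 3.7
tool_pos: [0.3631, -0.1264, 0.346]
orientation: [0.991, -0.037, 0.13, 0.005]
contact_force: [-0.2, -0.5, 0.4]
grip_width: 0.0
grasp_force: 0.0
```

```bash
python3 - <<'E'
from h import *
rep();R=np.array([-.3234,-.1330,.025]);print(shift(worldf(R+[-.03,-.002,0])))
E
```

```text
t 3.7 tip in rail mm [-355.7 -132.3  183.6] F [-0.2 -0.5  0.4] yaw/tilt [ 0.964 -0.072  0.258]
[-38.7   2.5 153.8]
```

move_arm(commands=[[-8,0.5,31,0,0,0,0],[-8,0.5,31,0,0,0,0],[-8,0.5,31,0,0,0,0],[-8,0.5,31,0,0,0,0],[-7,0.5,30,0,0,0,0],[0,0,0,0,0,0,0]])

```text
clock: 4.2
tool_pos: [0.3615, -0.131, 0.1822]
orientation: [0.991, -0.041, 0.126, 0.004]
contact_force: [-0.5, -0.3, 0.4]
grip_width: -0.0002
grasp_force: 0.0
```

move_arm(commands=[[9.6,0,2.7,0,0,0,0],[4.8,0,1.3,0,0,0,0],[4.8,0,1.3,0,0,0,0],[4.8,0,1.3,0,0,0,0],[4.8,0,1.3,0,0,0,0],[4.8,0,1.3,0,0,0,0],[4.8,0,1.3,0,0,0,0]])

```text
clock: 4.78
tool_pos: [0.4029, -0.1339, 0.1867]
orientation: [0.991, -0.04, 0.127, 0.006]
contact_force: [-15.5, -2.5, 9.1]
grip_width: -0.0
grasp_force: 7.2
```

```bash
python3 - <<'E'
from h import *
rep();T=viewer.read_camera("top");q=fit([T],"scope",SCOPE,[.5642,-.0151,-.1753]);print(q[0],rel(q[0],np.load("rail.npy")))
p=viewer.read_camera("scene");cv2.imwrite("pics/a.png",cv2.resize(p["pixels"][140:290,180:380],None,fx=4,fy=4))
E
```

```text
t 4.78 tip in rail mm [-316.1 -137.    24. ] F [-15.5  -2.5   9.1] yaw/tilt [ 0.964 -0.077  0.253]
[ 0.56715977 -0.01309376 -0.16439869] [-0.21591386 -0.00314647 -0.08464253]
```

View pics/a.png

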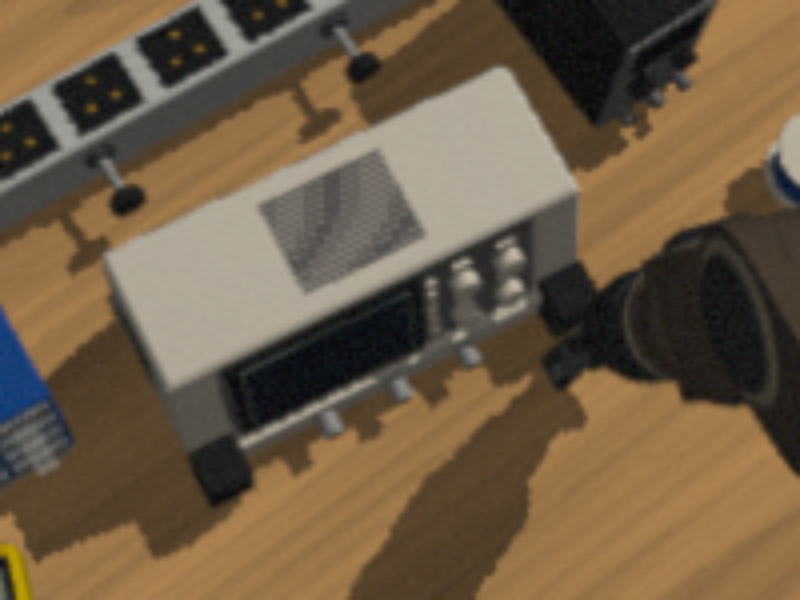

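move_arm(commands=[[4.8,0,1.3,0,0,0,0],[4.8,0,1.3,0,0,0,0],[4.8,0,1.3,0,0,0,0],[4.8,0,1.3,0,0,0,0]])

```text
clock: 5.27
tool_pos: [0.4224, -0.1358, 0.1862]
orientation: [0.991, -0.04, 0.127, 0.007]
contact_force: [-13.3, -5.1, 5.5]
grip_width: 0.0
grasp_force: 6.3
```

```bash
python3 - <<'E'
from h import *
rep();T=viewer.read_camera("top");q=fit([T],"scope",SCOPE,[.5742,-.0151,-.11]);x=rel(q[0],np.load("rail.npy"));print(x,[(v*1e3).round(1) for v in ob(q[0])])
E
```

```text
t 5.27 tip in rail mm [-296.6 -137.7   23.6] F [-13.3  -5.1   5.5] yaw/tilt [ 0.964 -0.078  0.253]
[-0.20365105  0.00071175 -0.03764185] [array([-290.4,  141.1,   25. ]), array([-300.7, -132.7,   25. ])]
```

move_arm(commands=[[4.8,0,1.3,0,0,0,0],[4.8,0,1.3,0,0,0,0],[4.8,0,1.3,0,0,0,0],[4.8,0,1.3,0,0,0,0],[4.8,0,1.3,0,0,0,0],[0,0,0,0,0,0,0]])

```text
clock: 5.87
tool_pos: [0.4481, -0.1378, 0.1862]
orientation: [0.991, -0.04, 0.128, 0.006]
contact_force: [-5.2, -3.8, -0.8]
grip_width: 0.0001
grasp_force: 2.7
```

```bash
python3 - <<'E'
from h import *
rep();T=viewer.read_camera("top");q=fit([T],"scope",SCOPE,[.58,-.0151,-.05]);x=rel(q[0],np.load("rail.npy"));print(x,[(v*1e3).round(1) for v in ob(q[0])])
L=ob(q[0])[0]; a=np.array([railf(tip())[0]-.06,railf(tip())[1],.19]); b=np.array([L[0]-.03,L[1]+.002,.19])
R=Ro.from_quat(state()["orientation"]).inv()
print("back/up",shift(worldf(a)),"across",R.apply(worldf(b)-worldf(a))*1e3,"down",R.apply([0,0,-.165])*1e3)
E
```

```text
t 5.87 tip in rail mm [-270.5 -137.4   23.6] F [-5.2 -3.8 -0.8] yaw/tilt [ 0.964 -0.077  0.254]
[-0.20295461 -0.00412333  0.02975616] [array([-299. ,  130.1,   25. ]), array([-290.8, -143.8,   25. ])]
back/up [ -15.6    0.4 -176.1] across [ 1.44154300e+00 -2.69360240e+02 -2.27607708e-01] down [-42.03173851  -0.35976652 159.55627072]
```

move_arm(commands=[[-21.7,0,-5.9,0,0,0,0],[-21.7,0,-5.9,0,0,0,0],[0,-33.7,0,0,0,0,0],[0,-33.7,0,0,0,0,0],[0,-33.7,0,0,0,0,0],[0,-33.7,0,0,0,0,0],[0,-33.7,0,0,0,0,0],[0,-33.7,0,0,0,0,0],[0,-33.7,0,0,0,0,0],[0,-33.7,0,0,0,0,0]])

```text
clock: 6.8
tool_pos: [0.4163, 0.0215, 0.1902]
orientation: [0.991, 0.022, 0.13, -0.027]
contact_force: [0.6, -0.4, -0.0]
grip_width: 0.0
grasp_force: 0.0
```

```bash
cat > look.py <<'E'
from h import *
import sys
rep();T=viewer.read_camera("top");S=viewer.read_camera("scene")
for ps in([T],[S],[T,S]):
    q=fit(ps,"scope",SCOPE,[.585,-.0151,-.06]);print(rel(q[0],np.load("rail.npy")).round(4),round(q[1],3),[(v*1e3).round(1) for v in ob(q[0])])
E
python3 look.py
```

```text
t 6.8 tip in rail mm [-315.7   34.1   28.1] F [ 0.6 -0.4 -0. ] yaw/tilt [0.965 0.036 0.258]
[-0.1884  0.0058  0.0432] 0.086 [array([-286.2,  138.7,   25. ]), array([-274.4, -135.1,   25. ])]
[-0.1907  0.0081  0.0552] 0.073 [array([-290.1,  139.8,   25. ]), array([-275. , -133.8,   25. ])]
[-0.1903  0.0071  0.0552] 0.079 [array([-289.7,  138.9,   25. ]), array([-274.6, -134.7,   25. ])]
```

```bash
cat > goto.py <<'E'
from h import *
import sys
x,y,z=map(float,sys.argv[1:4])  # rail mm of leading edge
s=state();R=Ro.from_quat(s["orientation"]);ry=np.load("rail.npy")[2]
t=np.radians(15);ex=Ro.from_euler("z",ry).apply([np.cos(t),0,np.sin(t)]);ez=Ro.from_euler("z",ry).apply([np.sin(t),0,-np.cos(t)])
Rt=Ro.from_matrix(np.c_[ex,np.cross(ez,ex),ez])
rv=np.degrees((R.inv()*Rt).as_rotvec())
tcp=worldf(np.array([x,y,z])/1e3)-Rt.apply(FR)
print("turn",rv.round(2),"shift, tool axes now",(R.inv().apply(tcp-s["tool_pos"])*1e3).round(1),"after turn",(Rt.inv().apply(tcp-s["tool_pos"])*1e3).round(1))
E
python3 goto.py -315 139 25
```

```text
turn [-4.47  0.2   6.43] shift, tool axes now [  12.2 -119.3   11.8] after turn [  -1.3 -120.5    2.4]
```

move_arm(commands=[[0,0,0,-2.2,0.1,3.2,0],[0,0,0,-2.2,0.1,3.2,0],[0,-15,0.3,0,0,0,0],[0,-15,0.3,0,0,0,0],[0,-15,0.3,0,0,0,0],[0,-15,0.3,0,0,0,0],[0,-15,0.3,0,0,0,0],[0,-15,0.3,0,0,0,0],[0,-15,0.3,0,0,0,0],[0,-15,0.3,0,0,0,0]])

```text
clock: 7.93
tool_pos: [0.4164, 0.0242, 0.1913]
orientation: [0.991, 0.025, 0.13, -0.028]
contact_force: [0.3, 0.7, 0.9]
grip_width: 0.0001
grasp_force: 0.0
```

```bash
python3 -c "from h import *;rep()"; python3 goto.py -300 139 25
```

```text
t 7.93 tip in rail mm [-315.9   37.5   29.2] F [0.3 0.7 0.9] yaw/tilt [0.965 0.042 0.258]
turn [-4.78  0.2   6.84] shift, tool axes now [  26.6 -113.6   17.1] after turn [  12.7 -117.     7.5]
```

```bash
python3 -c "
from h import *
s=state();print(s['qpos'].round(3),s['joint_velocities'].round(3),s['effort'].round(1),s['torque'].round(2))"
```

```text
[ 0.043 -0.104 -0.778  0.635  0.052  3.141] [ 0.122 -0.     0.011  0.011  0.051  0.002] [ -0.8 -26.8  33.5  -2.6   0.1   0. ] [-0.08  0.26  0.02]
```

move_arm(commands=[[-20,0,-5,0,0,0,0],[-20,0,-5,0,0,-7,0],[0,0,0,0,0,-7,0],[0,0,0,0,0,-7,0],[0,0,0,0,0,-7,0],[0,0,0,0,0,-7,0],[0,0,0,0,0,-7,0],[0,0,0,0,0,-7,0],[0,0,0,0,0,-7,0],[0,0,0,0,0,-7,0]])

```text
clock: 8.77
tool_pos: [0.3752, 0.0215, 0.1906]
orientation: [0.83, 0.541, 0.125, 0.044]
contact_force: [0.3, -0.2, 0.3]
grip_width: 0.0005
grasp_force: 0.0
```

move_arm(commands=[[0,0,0,0,0,-7,0],[0,0,0,0,0,-7,0],[0,0,0,0,0,-7,0],[0,0,0,0,0,-7,0],[0,0,0,0,0,-7,0],[0,0,0,0,0,-7,0],[0,0,0,0,0,-7,0],[0,0,0,0,0,-7,0],[0,0,0,0,0,-7,0],[0,0,0,0,0,-7,0]])

```text
clock: 9.6
tool_pos: [0.3753, 0.0215, 0.1906]
orientation: [0.37, 0.92, 0.077, 0.108]
contact_force: [-0.2, 0.2, -1.2]
grip_width: -0.0003
grasp_force: 0.0
```

move_arm(commands=[[0,0,0,0,0,-7,0],[0,0,0,0,0,-7,0],[0,0,0,0,0,-7,0],[0,0,0,0,0,-7,0],[0,0,0,0,0,-7,0],[0,0,0,0,0,0,0]])

```text
clock: 10.1
tool_pos: [0.3753, 0.0215, 0.1906]
orientation: [0.078, 0.988, 0.041, 0.126]
contact_force: [0.3, -0.2, -0.1]
grip_width: 0.0003
grasp_force: 0.0
```

```bash
sed -i 's/FR=np.array(\[.011/FR=np.array([-.011/' h.py; sed -i 's/Rt=Ro.from_matrix(np.c_\[ex,np.cross(ez,ex),ez\])/Rt=Ro.from_matrix(np.c_[-ex,np.cross(ex,ez),ez])/' goto.py
python3 -c "from h import *;rep();print(state()['qpos'])"; python3 goto.py -340 139 25
```

```text
t 10.1 tip in rail mm [-356.6   29.2   28.3] F [ 0.3 -0.2 -0.1] yaw/tilt [-0.956  0.164 -0.243]
[ 0.04039514 -0.18803412 -0.8483241   0.64925134  0.05187377  0.20401145]
turn [ 4.7  -0.69 -5.03] shift, tool axes now [ -3.1 122.7  17.1] after turn [-13.7 122.9   7.1]
```

move_arm(commands=[[0,0,0,2.4,-0.3,-2.5,0],[0,0,0,2.4,-0.3,-2.5,0],[-2,17.5,1,0,0,0,0],[-2,17.5,1,0,0,0,0],[-2,17.5,1,0,0,0,0],[-2,17.5,1,0,0,0,0],[-2,17.5,1,0,0,0,0],[-2,17.5,1,0,0,0,0],[-2,17.5,1,0,0,0,0],[0,0,0,0,0,0,0]])

```text
clock: 10.93
tool_pos: [0.4017, 0.1443, 0.1876]
orientation: [0.042, 0.991, -0.005, 0.13]
contact_force: [0.2, -0.3, 0.2]
grip_width: 0.0001
grasp_force: 0.0
```

```bash
python3 look.py; python3 goto.py -295 140 25
```

```text
t 10.93 tip in rail mm [-338.7  140.5   25.2] F [ 0.2 -0.3  0.2] yaw/tilt [-0.963  0.082 -0.258]
[-0.1879  0.0075  0.0437] 0.075 [array([-285.8,  140.3,   25. ]), array([-273.8, -133.4,   25. ])]
[-0.1894  0.0073  0.0596] 0.072 [array([-289.4,  138.5,   25. ]), array([-273.1, -135. ,   25. ])]
[-0.1885  0.0071  0.0486] 0.076 [array([-287.1,  139.5,   25. ]), array([-273.8, -134.2,   25. ])]
turn [-0.14 -0.12 -0.34] shift, tool axes now [-42.9   2.8  11.3] after turn [-42.9   2.6  11.4]
```

move_arm(commands=[[-20,1,5.5,0,0,0,0],[-20,1,5.5,0,0,0,0],[-4.8,0,1.3,0,0,0,0],[-4.8,0,1.3,0,0,0,0],[-4.8,0,1.3,0,0,0,0],[-4.8,0,1.3,0,0,0,0],[-4.8,0,1.3,0,0,0,0],[-4.8,0,1.3,0,0,0,0],[-4.8,0,1.3,0,0,0,0]])

```text
clock: 11.98
tool_pos: [0.4743, 0.138, 0.1859]
orientation: [0.041, 0.991, -0.004, 0.126]
contact_force: [-13.2, 7.5, 6.9]
grip_width: -0.0
grasp_force: 6.9
```

move_arm(commands=[[-4.8,0,1.3,0,0,0,0],[-4.8,0,1.3,0,0,0,0],[0,0,0,0,0,0,0]])

```text
clock: 12.23
tool_pos: [0.4851, 0.1373, 0.1859]
orientation: [0.041, 0.991, -0.004, 0.127]
contact_force: [-5.2, 5.6, 1.7]
grip_width: -0.0001
grasp_force: 3.3
```

```bash
python3 look.py
```

```text
t 12.23 tip in rail mm [-256.   140.4   23.1] F [-5.2  5.6  1.7] yaw/tilt [-0.965  0.08  -0.252]
[-0.1712  0.0023 -0.0357] 0.082 [array([-258.2,  142.5,   25. ]), array([-268. , -131.3,   25. ])]
[-0.1717  0.0022 -0.0434] 0.104 [array([-257.6,  143.1,   25. ]), array([-269.5, -130.7,   25. ])]
[-0.1714  0.0022 -0.0354] 0.093 [array([-258.5,  142.4,   25. ]), array([-268.2, -131.5,   25. ])]
```

move_arm(commands=[[0,0,0,0,0,0,0],[20,0,-5.5,0,0,0,0],[20,0,-5.5,0,0,0,0],[0,-25,0,0,0,0,0],[0,-25,0,0,0,0,0],[0,-25,0,0,0,0,0],[0,-25,0,0,0,0,0],[0,-25,0,0,0,0,0],[0,-25,0,0,0,0,0],[0,-25,0,0,0,0,0]])

```text
clock: 13.37
tool_pos: [0.4298, -0.0353, 0.1872]
orientation: [0.042, 0.991, -0.006, 0.129]
contact_force: [0.2, 0.2, 0.1]
grip_width: 0.0003
grasp_force: 0.0
```

move_arm(commands=[[0,-25,0,0,0,0,0],[0,-25,0,0,0,0,0],[0,-25,0,0,0,0,0],[0,-20,0,0,0,0,0],[0,0,0,0,0,0,0]])

```text
clock: 13.78
tool_pos: [0.4221, -0.1312, 0.1874]
orientation: [0.044, 0.991, -0.007, 0.129]
contact_force: [0.2, 0.7, 0.7]
grip_width: 0.0003
grasp_force: 0.0
```

```bash
python3 look.py;python3 goto.py -275 -134 25
```

```text
t 13.78 tip in rail mm [-296.6 -133.2   25. ] F [0.2 0.7 0.7] yaw/tilt [-0.963  0.085 -0.257]
[-0.1706  0.0023 -0.0348] 0.081 [array([-257.8,  142.5,   25. ]), array([-267.3, -131.4,   25. ])]
[-0.1737  0.0019 -0.0287] 0.066 [array([-261.7,  141.5,   25. ]), array([-269.6, -132.4,   25. ])]
[-0.1727  0.0022 -0.0356] 0.077 [array([-259.7,  142.4,   25. ]), array([-269.5, -131.5,   25. ])]
turn [-0.09 -0.13 -0.18] shift, tool axes now [-20.2  -4.7   5.3] after turn [-20.2  -4.7   5.3]
```

```bash
python3 -c "
from h import *
for i in range(3): rep()
print(shift(worldf(np.array([-.275,-.134,.025]))))
s=state();print(s['tool_pos'])";python3 goto.py -275 -134 25
```

```text
t 14.08 tip in rail mm [-296.3 -129.6   24.8] F [-0.2  0.1  0.5] yaw/tilt [-0.963  0.08  -0.257]
t 14.08 tip in rail mm [-296.3 -129.6   24.8] F [-0.2  0.1  0.5] yaw/tilt [-0.963  0.08  -0.257]
t 14.08 tip in rail mm [-296.3 -129.6   24.8] F [-0.2  0.1  0.5] yaw/tilt [-0.963  0.08  -0.257]
[-20.6  -4.4   5.2]
[ 0.42268238 -0.12807495  0.18722739]
turn [-0.09 -0.13 -0.18] shift, tool axes now [-20.2  -4.7   5.3] after turn [-20.2  -4.7   5.3]
```

move_arm(commands=[[-19,-4.5,5,0,0,0,0],[-4.8,0,1.3,0,0,0,0],[-4.8,0,1.3,0,0,0,0],[-4.8,0,1.3,0,0,0,0],[-4.8,0,1.3,0,0,0,0],[-4.8,0,1.3,0,0,0,0],[-2.9,0,0.8,0,0,0,0],[-2.9,0,0.8,0,0,0,0],[0,0,0,0,0,0,0]])

```text
clock: 14.83
tool_pos: [0.4706, -0.1376, 0.186]
orientation: [0.042, 0.991, -0.007, 0.126]
contact_force: [-10.9, -5.1, 4.7]
grip_width: -0.0002
grasp_force: 4.7
```

```bash
python3 look.py
```

```text
t 14.83 tip in rail mm [-248.7 -135.9   23.2] F [-10.9  -5.1   4.7] yaw/tilt [-0.965  0.082 -0.251]
[-0.1621  0.0041  0.0108] 0.084 [array([-255.5,  140.1,   25. ]), array([-252.6, -133.9,   25. ])]
[-0.1648  0.0043  0.0213] 0.075 [array([-259.7,  139.3,   25. ]), array([-253.9, -134.7,   25. ])]
[-0.1635  0.0048  0.0189] 0.083 [array([-258.,  140.,   25.]), array([-252.9, -133.9,   25. ])]
```

move_arm(commands=[[-2,0,0.55,0,0,0,0],[-2,0,0.55,0,0,0,0],[-2,0,0.55,0,0,0,0],[-2,0,0.55,0,0,0,0],[-2,0,0.55,0,0,0,0],[0,0,0,0,0,0,0],[0,0,0,0,0,0,0]])

```text
clock: 15.72
tool_pos: [0.4806, -0.1386, 0.186]
orientation: [0.043, 0.991, -0.007, 0.126]
contact_force: [-12.0, -5.0, 5.2]
grip_width: -0.0001
grasp_force: 5.8
```

```bash
python3 look.py
```

```text
t 15.72 tip in rail mm [-238.8 -136.2   23.2] F [-12.   -5.    5.2] yaw/tilt [-0.965  0.082 -0.25 ]
[-0.1563  0.0056  0.0406] 0.076 [array([-253.8,  138.8,   25. ]), array([-242.7, -135. ,   25. ])]
[-0.1563  0.0065  0.0522] 0.077 [array([-255.3,  138.5,   25. ]), array([-241. , -135.1,   25. ])]
[-0.1575  0.0076  0.0589] 0.079 [array([-257.4,  138.9,   25. ]), array([-241.2, -134.6,   25. ])]
```

move_arm(commands=[[10,0,-2.7,0,0,0,0],[30,0,-8,0,0,0,0],[0,25,0,0,0,0,0],[0,25,0,0,0,0,0],[0,25,0,0,0,0,0],[0,25,0,0,0,0,0],[0,25,0,0,0,0,0],[0,25,0,0,0,0,0],[0,25,0,0,0,0,0],[0,25,0,0,0,0,0]])

```text
clock: 16.85
tool_pos: [0.4581, 0.0658, 0.187]
orientation: [0.041, 0.991, -0.006, 0.129]
contact_force: [1.1, -0.2, -0.7]
grip_width: -0.0002
grasp_force: 0.0
```

move_arm(commands=[[0,25,0,0,0,0,0],[0,25,0,0,0,0,0],[0,22,0,0,0,0,0],[0,0,0,0,0,0,0],[0,0,0,0,0,0,0],[0,0,0,0,0,0,0]])

```text
clock: 17.35
tool_pos: [0.4643, 0.136, 0.1867]
orientation: [0.041, 0.991, -0.006, 0.129]
contact_force: [0.1, -0.1, 0.5]
grip_width: -0.0001
grasp_force: 0.0
```

```bash
python3 look.py;python3 goto.py -262 139 25
```

```text
t 17.35 tip in rail mm [-275.9  136.8   24.3] F [ 0.1 -0.1  0.5] yaw/tilt [-0.963  0.08  -0.256]
[-0.1572  0.0064  0.0551] 0.077 [array([-256.6,  138.1,   25. ]), array([-241.5, -135.5,   25. ])]
[-0.1589  0.0066  0.0521] 0.077 [array([-257.9,  138.7,   25. ]), array([-243.7, -135. ,   25. ])]
[-0.1576  0.0066  0.0477] 0.078 [array([-256.1,  139. ,   25. ]), array([-243. , -134.7,   25. ])]
turn [-0.14 -0.11 -0.31] shift, tool axes now [-12.5   2.4   3. ] after turn [-12.5   2.3   3. ]
```

move_arm(commands=[[-12,2,3,0,0,0,0],[-2.9,0,0.8,0,0,0,0],[-2.9,0,0.8,0,0,0,0],[-2.9,0,0.8,0,0,0,0],[-2.9,0,0.8,0,0,0,0],[-2.9,0,0.8,0,0,0,0],[-2.9,0,0.8,0,0,0,0],[-2.9,0,0.8,0,0,0,0],[0,0,0,0,0,0,0],[0,0,0,0,0,0,0]])

```text
clock: 18.48
tool_pos: [0.4965, 0.136, 0.1861]
orientation: [0.041, 0.991, -0.004, 0.127]
contact_force: [-10.5, 5.9, 4.0]
grip_width: -0.0
grasp_force: 5.5
```

```bash
python3 look.py
```

```text
t 18.48 tip in rail mm [-244.6  140.1   23.3] F [-10.5   5.9   4. ] yaw/tilt [-0.965  0.079 -0.251]
[-0.1546  0.0051  0.0198] 0.083 [array([-249.3,  140.3,   25. ]), array([-243.9, -133.7,   25. ])]
[-0.154   0.0059  0.0082] 0.122 [array([-247.1,  142.1,   25. ]), array([-244.8, -131.8,   25. ])]
[-0.154   0.0057  0.0231] 0.103 [array([-249.2,  140.5,   25. ]), array([-242.9, -133.4,   25. ])]
```

move_arm(commands=[[-1.9,0,0.52,0,0,0,0],[-1.9,0,0.52,0,0,0,0],[-1.9,0,0.52,0,0,0,0],[-1.9,0,0.52,0,0,0,0],[0,0,0,0,0,0,0]])

```text
clock: 19.2
tool_pos: [0.5031, 0.1359, 0.186]
orientation: [0.04, 0.991, -0.003, 0.125]
contact_force: [-20.7, 9.4, 13.3]
grip_width: -0.0
grasp_force: 10.4
```

```bash
python3 look.py
```

```text
t 19.2 tip in rail mm [-238.7  140.9   23.1] F [-20.7   9.4  13.3] yaw/tilt [-0.966  0.078 -0.248]
[-0.15    0.005  -0.0021] 0.079 [array([-241.7,  142.2,   25. ]), array([-242.2, -131.8,   25. ])]
[-0.149   0.0051 -0.0063] 0.109 [array([-240.1,  142.7,   25. ]), array([-241.9, -131.3,   25. ])]
[-0.1489  0.0045 -0.0062] 0.095 [array([-240. ,  142.1,   25. ]), array([-241.7, -131.9,   25. ])]
```

```bash
python3 look.py | head -2
```

```text
t 19.5 tip in rail mm [-238.7  140.9   23. ] F [-20.2   9.2  12.3] yaw/tilt [-0.966  0.078 -0.248]
[-0.1491  0.0042 -0.0021] 0.085 [array([-240.8,  141.4,   25. ]), array([-241.4, -132.6,   25. ])]
```

move_arm(commands=[[1,0,-0.3,0,0,0,0],[1,0,-0.3,0,0,0,0],[8,0,-2.2,0,0,0,0],[25,0,-7,0,0,0,0],[0,-25,0,0,0,0,0],[0,-25,0,0,0,0,0],[0,-25,0,0,0,0,0],[0,-25,0,0,0,0,0],[0,-25,0,0,0,0,0],[0,-25,0,0,0,0,0]])

```text
clock: 20.63
tool_pos: [0.4569, -0.0131, 0.1877]
orientation: [0.042, 0.991, -0.006, 0.13]
contact_force: [-0.1, -0.2, -0.2]
grip_width: -0.0002
grasp_force: 0.0
```

move_arm(commands=[[0,-25,0,0,0,0,0],[0,-25,0,0,0,0,0],[0,-25,0,0,0,0,0],[0,-25,0,0,0,0,0],[0,-25,0,0,0,0,0],[0,0,0,0,0,0,0],[0,0,0,0,0,0,0]])

```text
clock: 21.22
tool_pos: [0.4465, -0.1376, 0.1876]
orientation: [0.043, 0.991, -0.006, 0.129]
contact_force: [-0.4, -0.5, -0.7]
grip_width: -0.0001
grasp_force: 0.0
```

```bash
python3 look.py;python3 goto.py -250 -134 25
```

```text
t 21.22 tip in rail mm [-271.6 -137.5   25.2] F [-0.4 -0.5 -0.7] yaw/tilt [-0.963  0.084 -0.257]
[-0.198  -0.0037  0.0198] 0.0 [array([-292.7,  131.4,   25. ]), array([-287.2, -142.5,   25. ])]
[-0.1525  0.0049  0.0056] 0.068 [array([-245.3,  141.3,   25. ]), array([-243.8, -132.7,   25. ])]
[-0.1525  0.0049  0.0056] 0.068 [array([-245.3,  141.3,   25. ]), array([-243.8, -132.7,   25. ])]
turn [-0.1  -0.11 -0.17] shift, tool axes now [-20.4   1.    5.7] after turn [-20.4   0.9   5.7]
```

move_arm(commands=[[-19,1,5.2,0,0,0,0],[-1.9,0,0.52,0,0,0,0],[-1.9,0,0.52,0,0,0,0],[-1.9,0,0.52,0,0,0,0],[-1.9,0,0.52,0,0,0,0],[0,0,0,0,0,0,0]])

```text
clock: 22.02
tool_pos: [0.4743, -0.1376, 0.1873]
orientation: [0.042, 0.991, -0.006, 0.129]
contact_force: [0.7, -0.2, -0.2]
grip_width: 0.0001
grasp_force: 0.0
```

```bash
python3 look.py
```

```text
t 22.02 tip in rail mm [-244.1 -135.1   24.9] F [ 0.7 -0.2 -0.2] yaw/tilt [-0.963  0.081 -0.257]
[-0.149   0.0061  0.0041] 0.075 [array([-241.5,  142.8,   25. ]), array([-240.4, -131.2,   25. ])]
[-0.1506  0.0045  0.001 ] 0.065 [array([-242.7,  141.5,   25. ]), array([-242.5, -132.5,   25. ])]
[-0.1501  0.0056  0.0018] 0.071 [array([-242.4,  142.4,   25. ]), array([-241.9, -131.6,   25. ])]
```

move_arm(commands=[[-1,0,0.27,0,0,0,0],[-1,0,0.27,0,0,0,0],[-1,0,0.27,0,0,0,0],[0,0,0,0,0,0,0]])

```text
clock: 22.65
tool_pos: [0.4777, -0.1381, 0.1875]
orientation: [0.042, 0.991, -0.006, 0.13]
contact_force: [-0.5, 0.2, 0.7]
grip_width: 0.0
grasp_force: 0.0
```

move_arm(commands=[[-1,0,0.27,0,0,0,0],[0,0,0,0,0,0,0]])

```text
clock: 22.82
tool_pos: [0.4786, -0.1381, 0.1874]
orientation: [0.042, 0.991, -0.006, 0.129]
contact_force: [-0.2, -0.7, -0.3]
grip_width: 0.0002
grasp_force: 0.0
```

move_arm(commands=[[-1,0,0.27,0,0,0,0],[0,0,0,0,0,0,0]])

```text
clock: 22.98
tool_pos: [0.4794, -0.1382, 0.1873]
orientation: [0.042, 0.991, -0.006, 0.129]
contact_force: [-1.7, 0.0, 0.7]
grip_width: -0.0001
grasp_force: 0.5
```

```bash
python3 -c "from h import *;rep()"
```

```text
t 22.98 tip in rail mm [-239.  -135.2   24.8] F [-1.7  0.   0.7] yaw/tilt [-0.963  0.081 -0.256]
```

move_arm(commands=[[-1,0,0.27,0,0,0,0],[0,0,0,0,0,0,0]])

```text
clock: 23.15
tool_pos: [0.4798, -0.1382, 0.1871]
orientation: [0.042, 0.991, -0.006, 0.128]
contact_force: [-5.7, 0.3, 4.2]
grip_width: -0.0002
grasp_force: 2.8
```

move_arm(commands=[[-1,0,0.27,0,0,0,0],[0,0,0,0,0,0,0]])

```text
clock: 23.32
tool_pos: [0.4802, -0.1382, 0.1869]
orientation: [0.042, 0.991, -0.006, 0.128]
contact_force: [-9.2, 1.4, 7.1]
grip_width: 0.0002
grasp_force: 4.5
```

```bash
python3 -c "from h import *;rep()"
```

```text
t 23.32 tip in rail mm [-238.7 -135.2   24.3] F [-9.2  1.4  7.1] yaw/tilt [-0.964  0.082 -0.253]
```

move_arm(commands=[[-1,0,0.27,0,0,0,0],[0,0,0,0,0,0,0]])

```text
clock: 23.48
tool_pos: [0.4806, -0.1382, 0.1867]
orientation: [0.042, 0.991, -0.006, 0.127]
contact_force: [-13.2, 0.2, 9.8]
grip_width: 0.0001
grasp_force: 6.5
```

move_arm(commands=[[-1,0,0.27,0,0,0,0],[0,0,0,0,0,0,0]])

```text
clock: 23.65
tool_pos: [0.481, -0.1382, 0.1865]
orientation: [0.042, 0.991, -0.006, 0.126]
contact_force: [-16.2, 1.2, 11.3]
grip_width: 0.0005
grasp_force: 8.2
```

```bash
python3 look.py
```

```text
t 23.65 tip in rail mm [-238.4 -135.2   23.7] F [-16.2   1.2  11.3] yaw/tilt [-0.965  0.082 -0.25 ]
[-0.1495  0.0039  0.0038] 0.072 [array([-242. ,  140.6,   25. ]), array([-241. , -133.4,   25. ])]
[-0.1523  0.0062 -0.0003] 0.075 [array([-244.2,  143.3,   25. ]), array([-244.3, -130.7,   25. ])]
[-0.151   0.0042 -0.0004] 0.077 [array([-242.9,  141.3,   25. ]), array([-243. , -132.7,   25. ])]
```

move_arm(commands=[[-0.5,0,0.14,0,0,0,0],[-0.5,0,0.14,0,0,0,0],[0,0,0,0,0,0,0]])

```text
clock: 24.2
tool_pos: [0.4813, -0.1382, 0.1863]
orientation: [0.042, 0.991, -0.006, 0.125]
contact_force: [-19.5, 0.9, 15.8]
grip_width: 0.0002
grasp_force: 10.1
```

```bash
python3 -c "from h import *;rep()"
```

```text
t 24.2 tip in rail mm [-238.3 -135.2   23.5] F [-19.5   0.9  15.8] yaw/tilt [-0.965  0.083 -0.249]
```

move_arm(commands=[[-0.26,0,-0.97,0,0,0,0],[0,0,0,0,0,0,0]])

```text
clock: 24.37
tool_pos: [0.4813, -0.1382, 0.1865]
orientation: [0.042, 0.991, -0.006, 0.125]
contact_force: [-15.7, 1.3, 7.4]
grip_width: 0.0001
grasp_force: 7.8
```

move_arm(commands=[[-0.26,0,-0.97,0,0,0,0],[0,0,0,0,0,0,0]])

```text
clock: 24.53
tool_pos: [0.4813, -0.1382, 0.1868]
orientation: [0.042, 0.991, -0.006, 0.125]
contact_force: [-11.4, -0.7, -0.0]
grip_width: 0.0004
grasp_force: 5.7
```

```bash
python3 look.py
```

```text
t 24.53 tip in rail mm [-238.5 -135.2   23.8] F [-11.4  -0.7  -0. ] yaw/tilt [-0.965  0.083 -0.248]
[-0.1492  0.0051 -0.003 ] 0.078 [array([-240.8,  142.4,   25. ]), array([-241.7, -131.6,   25. ])]
[-0.1525  0.0053  0.0035] 0.074 [array([-244.9,  142. ,   25. ]), array([-244., -132.,   25.])]
[-0.1513  0.0047 -0.0016] 0.08 [array([-243.1,  141.9,   25. ]), array([-243.5, -132.1,   25. ])]
```

move_arm(commands=[[-0.85,0,-0.1,0,0,0,0],[-0.85,0,-0.1,0,0,0,0],[0,0,0,0,0,0,0]])

```text
clock: 25.08
tool_pos: [0.4821, -0.1383, 0.1869]
orientation: [0.043, 0.991, -0.006, 0.123]
contact_force: [-14.7, -1.4, 1.3]
grip_width: 0.0
grasp_force: 7.6
```

move_arm(commands=[[-0.85,0,-0.1,0,0,0,0],[0,0,0,0,0,0,0]])

```text
clock: 25.25
tool_pos: [0.4825, -0.1384, 0.1869]
orientation: [0.043, 0.991, -0.006, 0.123]
contact_force: [-15.9, -1.5, 1.3]
grip_width: -0.0003
grasp_force: 8.3
```

```bash
python3 look.py
```

```text
t 25.25 tip in rail mm [-237.9 -135.4   23.8] F [-15.9  -1.5   1.3] yaw/tilt [-0.966  0.083 -0.244]
[-0.1496  0.0047  0.0003] 0.077 [array([-241.6,  141.7,   25. ]), array([-241.5, -132.3,   25. ])]
[-0.1516  0.0049  0.0152] 0.077 [array([-245.7,  140.5,   25. ]), array([-241.5, -133.5,   25. ])]
[-0.1506  0.0048  0.0159] 0.079 [array([-244.8,  140.3,   25. ]), array([-240.4, -133.7,   25. ])]
```

move_arm(commands=[[1,0,0,0,0,0,0],[1,0,0,0,0,0,0],[2,0,-0.5,0,0,0,0],[10,0,-2.7,0,0,0,0],[20,0,-5.4,0,0,0,0],[0,25,0.3,0,0,0,0],[0,25,0.3,0,0,0,0],[0,25,0.3,0,0,0,0],[0,25,0.3,0,0,0,0],[0,25,0.3,0,0,0,0]])

```text
clock: 26.38
tool_pos: [0.4631, -0.0103, 0.1892]
orientation: [0.042, 0.991, -0.006, 0.131]
contact_force: [0.5, -0.3, 0.1]
grip_width: -0.0002
grasp_force: 0.0
```

move_arm(commands=[[0,25,0,0,0,0,0],[0,25,0,0,0,0,0],[0,25,0,0,0,0,0],[0,25,0,0,0,0,0],[0,25,0,0,0,0,0],[0,22,0,0,0,0,0],[0,0,0,0,0,0,0],[0,0,0,0,0,0,0]])

```text
clock: 27.05
tool_pos: [0.4755, 0.1361, 0.1888]
orientation: [0.041, 0.991, -0.005, 0.13]
contact_force: [0.4, -0.7, -0.1]
grip_width: -0.0
grasp_force: 0.0
```

```bash
python3 look.py;python3 goto.py -245 139 25
```

```text
t 27.05 tip in rail mm [-264.3  138.1   26.4] F [ 0.4 -0.7 -0.1] yaw/tilt [-0.963  0.079 -0.258]
[-0.1494  0.0047  0.0018] 0.074 [array([-241.6,  141.6,   25. ]), array([-241.1, -132.4,   25. ])]
[-0.153   0.004   0.0019] 0.082 [array([-245.3,  140.8,   25. ]), array([-244.8, -133.2,   25. ])]
[-0.151   0.0034 -0.0006] 0.082 [array([-242.9,  140.4,   25. ]), array([-243.1, -133.6,   25. ])]
turn [-0.13 -0.1  -0.32] shift, tool axes now [-18.4   2.6   5.9] after turn [-18.4   2.5   5.9]
```

move_arm(commands=[[-18,2.5,5,-0.1,-0.1,-0.3,0],[-1.9,0,0.5,0,0,0,0],[-1,0,0.27,0,0,0,0],[0,0,0,0,0,0,0],[0,0,0,0,0,0,0]])

```text
clock: 27.77
tool_pos: [0.4967, 0.1355, 0.1877]
orientation: [0.039, 0.991, -0.006, 0.13]
contact_force: [0.1, -0.5, -0.7]
grip_width: -0.0001
grasp_force: 0.0
```

move_arm(commands=[[-1,0,0.27,0,0,0,0],[0,0,0,0,0,0,0]])

```text
clock: 27.93
tool_pos: [0.498, 0.1357, 0.188]
orientation: [0.039, 0.991, -0.005, 0.13]
contact_force: [-0.1, 0.1, 0.9]
grip_width: -0.0002
grasp_force: 0.0
```

move_arm(commands=[[-1,0,0.27,0,0,0,0],[0,0,0,0,0,0,0]])

```text
clock: 28.1
tool_pos: [0.4993, 0.1357, 0.1881]
orientation: [0.039, 0.991, -0.005, 0.13]
contact_force: [0.5, 0.1, 0.7]
grip_width: -0.0002
grasp_force: 0.0
```

```bash
python3 -c "from h import *;rep()"
```

```text
t 28.1 tip in rail mm [-240.5  139.7   25.7] F [0.5 0.1 0.7] yaw/tilt [-0.963  0.076 -0.259]
```

move_arm(commands=[[-1,0,0.2,0,0,0,0],[0,0,0,0,0,0,0]])

```text
clock: 28.27
tool_pos: [0.5003, 0.1356, 0.188]
orientation: [0.039, 0.991, -0.005, 0.13]
contact_force: [-0.1, 0.4, -0.2]
grip_width: -0.0001
grasp_force: 0.1
```

move_arm(commands=[[-0.5,0,0.1,0,0,0,0],[0,0,0,0,0,0,0]])

```text
clock: 28.43
tool_pos: [0.5005, 0.1355, 0.188]
orientation: [0.039, 0.991, -0.005, 0.13]
contact_force: [-2.3, 0.3, 1.2]
grip_width: 0.0
grasp_force: 1.4
```

move_arm(commands=[[-0.5,0,0.1,0,0,0,0],[0,0,0,0,0,0,0]])

```text
clock: 28.6
tool_pos: [0.5008, 0.1355, 0.1879]
orientation: [0.039, 0.991, -0.005, 0.13]
contact_force: [-4.3, 1.8, 3.5]
grip_width: -0.0003
grasp_force: 2.7
```

```bash
python3 -c "from h import *;rep()"
```

```text
t 28.6 tip in rail mm [-239.3  139.7   25.5] F [-4.3  1.8  3.5] yaw/tilt [-0.963  0.076 -0.257]
```

move_arm(commands=[[-0.85,0,-0.15,0,0,0,0],[-0.85,0,-0.15,0,0,0,0],[0,0,0,0,0,0,0]])

```text
clock: 28.85
tool_pos: [0.5014, 0.1354, 0.1881]
orientation: [0.039, 0.991, -0.005, 0.128]
contact_force: [-10.1, 1.5, 5.0]
grip_width: -0.0003
grasp_force: 4.8
```

move_arm(commands=[[-0.85,0,-0.15,0,0,0,0],[-0.85,0,-0.15,0,0,0,0],[0,0,0,0,0,0,0]])

```text
clock: 29.1
tool_pos: [0.502, 0.1353, 0.1882]
orientation: [0.038, 0.991, -0.005, 0.127]
contact_force: [-13.1, 2.4, 4.8]
grip_width: 0.0003
grasp_force: 6.7
```

```bash
python3 -c "from h import *;rep()"
```

```text
t 29.1 tip in rail mm [-239.   139.7   25.5] F [-13.1   2.4   4.8] yaw/tilt [-0.965  0.075 -0.252]
```

move_arm(commands=[[-0.85,0,-0.2,0,0,0,0],[-0.85,0,-0.2,0,0,0,0],[0,0,0,0,0,0,0]])

```text
clock: 29.35
tool_pos: [0.5027, 0.1353, 0.1884]
orientation: [0.038, 0.991, -0.005, 0.126]
contact_force: [-16.3, 3.1, 5.1]
grip_width: 0.0003
grasp_force: 8.0
```

move_arm(commands=[[-0.6,0,-0.2,0,0,0,0],[0,0,0,0,0,0,0]])

```text
clock: 29.52
tool_pos: [0.5029, 0.1353, 0.1885]
orientation: [0.038, 0.991, -0.005, 0.125]
contact_force: [-17.0, 2.9, 5.3]
grip_width: 0.0
grasp_force: 8.5
```

```bash
python3 -c "from h import *;rep()"
```

```text
t 29.52 tip in rail mm [-238.6  139.8   25.6] F [-17.    2.9   5.3] yaw/tilt [-0.966  0.074 -0.249]
```

move_arm(commands=[[1,0,0,0,0,0,0],[1,0,0,0,0,0,0],[2,0,-0.5,0,0,0,0],[10,0,-2.7,0,0,0,0],[20,0,-5.4,0,0,0,0],[25,0,-6.7,0,0,0,0],[25,0,-6.7,0,0,0,0],[0,0,0,0,0,0,0],[0,0,0,0,0,0,0]])

```text
clock: 30.27
tool_pos: [0.4191, 0.142, 0.1907]
orientation: [0.039, 0.991, -0.005, 0.131]
contact_force: [0.3, 0.2, -0.3]
grip_width: 0.0003
grasp_force: 0.0
```

```bash
python3 look.py; python3 - <<'E'
from h import *
T=viewer.read_camera("top");cv2.imwrite("pics/f.png",cv2.resize(T["pixels"][100:270,120:420],None,fx=2.6,fy=2.6,interpolation=cv2.INTER_CUBIC))
E
```

```text
t 30.27 tip in rail mm [-320.7  139.6   28.5] F [ 0.3  0.2 -0.3] yaw/tilt [-0.963  0.075 -0.26 ]
[-0.1496  0.0049  0.    ] 0.078 [array([-241.6,  141.9,   25. ]), array([-241.6, -132.1,   25. ])]
[-0.1515  0.0051  0.0057] 0.07 [array([-244.3,  141.6,   25. ]), array([-242.8, -132.4,   25. ])]
[-0.1508  0.0064  0.0121] 0.078 [array([-244.4,  142.3,   25. ]), array([-241.1, -131.7,   25. ])]
```

View pics/f.png

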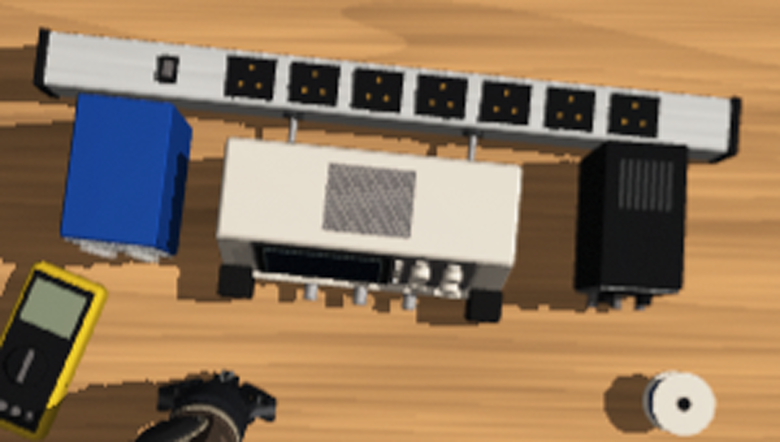

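The last picture shows the scope square against both buffers (at about row 130, columns 290 and 470 of the crop). Its neighbours have not moved, and the gripper stands clear.

```bash
python3 -c "from h import *;print(robot.sign_off())"
```

```text
the job is handed in; nothing more can be done
None
```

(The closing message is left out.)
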